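# Twist the yellow parts cup off its stack

### The arm

A 6-joint arm with a two-finger parallel gripper is mounted at the origin on a cart in front of the work surface, level with it; the furniture and walls round the work are solid. World frame = base frame: x ahead of the robot, y to its left, z up, the work surface at z = 0. Lengths are in m, angles in degrees, forces in N, time in s.
With the tool pointing down it reaches from about 0.4 to 0.825 m from the base axis. Payload 7 kg.
Tool frame: the origin (TCP) lies midway between the tips of the shut fingers; the grasp point (between the pads) lies 19 mm behind it; z points along the fingers, y is the line along which they close (so a half turn about z gives the same grasp; the last joint's range is limited). The gripper opens to 88 mm and grips with 3 to 60 N. Pads are 19 mm wide; open, the fingers measure 130 mm over their backs; the gripper's body (78 mm by 193 mm) begins 47 mm behind the grasp point.
Start: joints at [83.543, 20.546, 0.682, 0, -70.136, -16.507], TCP at [0.263, 0.621, 0.227] pointing down, gripper open.
Joint ranges: [-176.03, 176.03], [-82.01, 121.73], [-58.28, 71.71], [-173.87, 95.51], [-174.79, -0.11], [-173.66, 173.66]. Speed limits (degrees/s): [136.94, 136.94, 172.46, 180, 180, 180].

### API

Orientations are given as a 3x3 rotation matrix whose columns are the frame's x, y, z axes.
In Python, from rig import robot gives the robot as it stands. Calls block until the motion is done:
- robot.goto(position, orientation): joint-space move of the TCP to a pose.
- robot.servo_line(position, ori=None, speed=0.15): straight line of the TCP; ori=None keeps the orientation; speed is the mean speed in m/s.
- robot.movej(angles): joint-space move.
- robot.move_gripper(opening): opening from 0.0 (shut) to 1.0 (fully open); the grip force is fixed at half the most; returns when the fingers have stopped.
- robot.dwell(seconds).
- robot.ik(position, orientation): joint angles nearest the present ones, or None.
- robot.grab_frame(name): name is "side" or "top"; returns (picture, depth): 400x640x3 uint8, red, green, blue; 400x640 float32, m along the optical axis (not along the pixel's ray), 0 where there is no reading.
- robot.camera_info(name): a dict with "vfov" (degrees; the focal length in pixels is half the picture's height over the tangent of half this angle, whatever the lens; pixels are square), "cx", "cy" (the principal point, pixels), "k1" (the pictures are not rectified: a ray, as slopes to the right and down, at radius r is drawn at 1 + k1 r^2 times it, then the intrinsics apply), "view" (4x4, takes a point from world to camera coordinates). Camera axes: x right, y down, z forward; pixel columns grow to the right and rows downward; lengths in m; the calibration is good to about 2 mm. A picture is of the moment at which its call begins. camera_info takes no time and is no camera call.
A pose or a line that the arm cannot do raises robot.Unreachable and nothing moves.
- robot.job_done(): hands the job in; it is judged then, once.
Readings, each from a call of its own:
- robot.read_t(): time.
- robot.read_qpos(): joint angles.
- robot.read_qvel(): joint speeds.
- robot.read_effort(): joint torques, N m.
- robot.read_position(): TCP position.
- robot.read_tcp_rot(): TCP orientation.
- robot.read_force(): force on the tool from outside, world axes, zero at the start.
- robot.read_ft_torque(): the same for the moment, N m.
- robot.read_grip_width(): opening from 0.0 (shut) to 1.0 (fully open).
- robot.read_finger_force(): force on a finger pad.
Only numpy, scipy, OpenCV 4.12 (cv2) and the standard library are available. Lean on these libraries where they do the work, as an engineer would, in place of code of your own. Each camera call takes 0.05 s, during which the arm holds its last target. There are 200 camera calls.

### The job

I need the brass nuts stored under the yellow cup. Twist the yellow cup about a quarter turn, either way, to free it from the twist lock of the grey cup below, lift it off and stand it upright in the middle of the round cork pad. The grey cup must stay seated in its holder, and the other stack with the blue cup must be left alone.

Things in the scene. Friction and masses are not known exactly. Their poses are not given: they have to be found in the camera images.
- yellow_cup_mid (a point): Yellow plastic cup, loose, 70 mm high, 0.08 kg, plugged into the grey cup below. Grip its straight wall, 54 mm across, the top 51 mm; below a 62 mm flange, then a 45 mm plug with two lugs, 16 mm deep. Point: on the axis, 46 mm above the underside, 24 mm below the rim; z up, x to a lug and white tick. Turned 45 to 135 degrees either way (little resistance) it lifts out; clear after 17 mm.
- yellow_lower_rim (a point): Grey cup under the yellow one, 64 mm across, 52 mm high, 0.45 kg with nuts; its square foot sits loose in a fixed aluminium holder (80 mm wide, 16 mm high) that keeps it from turning. Point: on the axis at its rim, where the flange rests; z up, x to one of two inner tabs and white ticks. With both cups' ticks in line (within 10 degrees at the start) a straight lift brings it along.
- blue_cup_mid (a point): The blue cup, same shape and size as the yellow one, on a like grey cup in a like holder elsewhere on the bench: not to be disturbed. Same point on it: on its axis, 46 mm above its underside.
- pad_top (a point): Round cork pad, 120 mm in diameter, 4 mm thick, fixed flat on the bench between the two stacks. This point is the centre of its upper face; z up.
Mind the look-alikes: they are no part of the job. What is shaped like the part that bears yellow_cup_mid but green or turquoise is not meant.

How it is judged:
By the outcome, as a careful person would: the job done as asked, in the order asked, and still so for the second after the job is handed in, with the robot touching nothing.
It also fails if it takes over 37 s, if anything falls off the work surface, if the arm or the gripper's body presses on something with over 40 N, if the wrist force passes 120 N, or if a joint passes its speed limit or range.

## Working session

There is one attempt and no reset: what is moved stays moved. The work goes in short steps, each a Python script; the robot and the scene stay as the last script left them, time stands still between calls to the robot, and variables do not carry over. Pictures are saved under pics/ and viewed, at most 10 in all, crops included, and the job is handed in when it is done.

```bash
ls; mkdir -p pics; python3 - <<'E'
from rig import robot
import cv2,numpy as np
for n in("top","side"):
    p,d=robot.grab_frame(n); np.savez(f"{n}0.npz",p=p,d=d)
    cv2.imwrite(f"pics/{n}0.png",p[:,:,::-1])
    print(n,robot.camera_info(n),(d>0).mean())
print(robot.read_t())
E
```

```text
pics
top {'vfov': 47.66326462380834, 'cx': 317.3275688103425, 'cy': 203.9349737682262, 'k1': -0.04526626431888531, 'view': array([[-0.01558623, -0.99986346, -0.00548992,  0.27096423],
       [-0.98925767,  0.01621859, -0.14527976,  0.4529316 ],
       [ 0.14534897,  0.00316658, -0.98937538,  1.07474614],
       [ 0.        ,  0.        ,  0.        ,  1.        ]])} 0.99598046875
side {'vfov': 57.23416774287531, 'cx': 324.40799358203765, 'cy': 196.56197924920798, 'k1': -0.007757042195456377, 'view': array([[ 0.88822175, -0.45938203, -0.0055033 , -0.28193383],
       [-0.27706777, -0.52608235, -0.80403408,  0.34498389],
       [ 0.36646362,  0.71568534, -0.59455774,  0.56358901],
       [ 0.        ,  0.        ,  0.        ,  1.        ]])} 0.995375
0.1
```

View pics/top0.png

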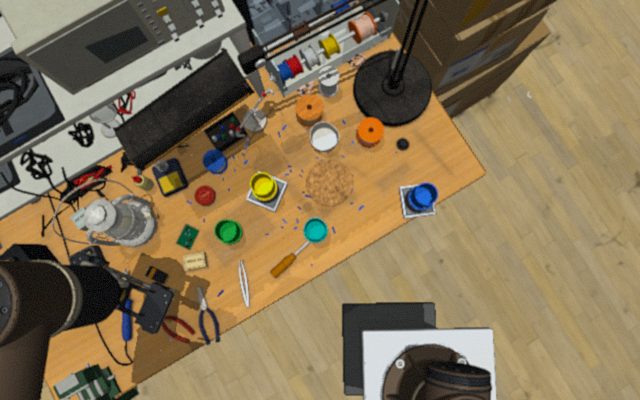

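View pics/side0.png

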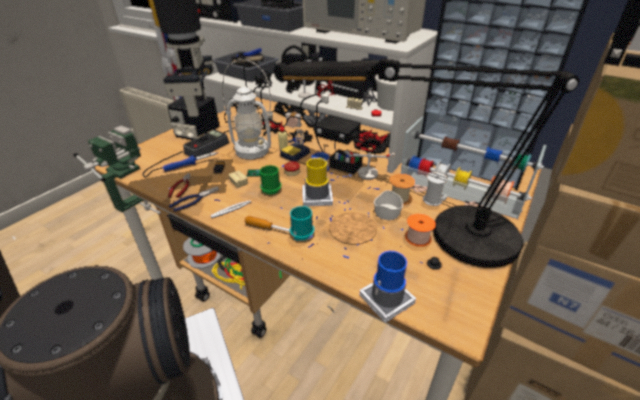

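Top view: yellow cup at (264,186) in its holder, the cork pad at (330,184), blue stack at (420,198); green (229,232) and turquoise (316,230) are decoys. Side view: yellow at (317,175), pad (353,228), blue (391,275), with a lamp boom above the back of the bench. Next I'll measure positions and clearances.

```bash
cat > h.py <<'E'
import numpy as np,cv2
from rig import robot
def intr(n):
    c=robot.camera_info(n); f=200/np.tan(np.radians(c["vfov"]/2))
    return c,f
def slopes(n,u,v):
    c,f=intr(n); a=(np.asarray(u,float)-c["cx"])/f; b=(np.asarray(v,float)-c["cy"])/f
    x,y=a,b
    for _ in range(8):
        s=1+c["k1"]*(x*x+y*y); x,y=a/s,b/s
    return x,y
def cloud(n,d):
    v,u=np.mgrid[:400,:640]; x,y=slopes(n,u,v); V=robot.camera_info(n)["view"]
    P=np.stack([x*d,y*d,d],-1)-V[:3,3]
    return P@V[:3,:3]
def plane(n,u,v,z):
    x,y=slopes(n,u,v); V=robot.camera_info(n)["view"]; R=V[:3,:3]
    o=-R.T@V[:3,3]; r=np.stack([x,y,np.ones_like(x)],-1)@R
    return o+r*((z-o[2])/r[...,2])[...,None]
def circ(P):
    A=np.c_[2*P,np.ones(len(P))]; s=np.linalg.lstsq(A,(P**2).sum(1),rcond=None)[0]
    return s[:2],np.sqrt(s[2]+s[:2]@s[:2])
E
python3 - <<'E'
from h import *
for n,win in(("top",dict(y=(240,290,165,210),b=(400,440,180,215))),("side",dict(y=(300,335,150,195),b=(370,412,245,300)))):
    z=np.load(n+"0.npz");p,d=z["p"],z["d"];C=cloud(n,d)
    hsv=cv2.cvtColor(p,cv2.COLOR_RGB2HSV)
    for k,(u0,u1,v0,v1) in win.items():
        m=np.zeros((400,640),bool);m[v0:v1,u0:u1]=1
        h=hsv[...,0];m&=(hsv[...,1]>150)&((h>22)&(h<35) if k=="y" else (h>100)&(h<130))
        Q=C[m];print(n,k,m.sum(),"z pct",np.percentile(Q[:,2],[2,25,50,75,95,99]).round(3))
        zt=np.percentile(Q[:,2],97)
        t=Q[Q[:,2]>zt-.008];print("  rim circle",circ(t[:,:2]),t.mean(0).round(3),len(t))
    # obstacles near
    if n=="top":
        h=hsv[...,0]
        # pad by bench height
    for nm,(u,v) in (dict(pad=(330,184),bench=(290,215)) if n=="top" else dict(pad=(353,228),bench=(260,215))).items(): print(nm,C[v,u].round(4))
    for c in((.6,.1,.12),):pass
    np.save(n+"C.npy",C)
C=np.load("topC.npy")
# height map 5cm grid (max z)
A=np.concatenate([np.load(n+"C.npy")[np.load(n+"0.npz")["d"]>0] for n in("top","side")])
print("cols y:",[round(.5-.05*j,2) for j in range(16)])
for i in range(11):
    x=.4+.05*i
    print(round(x,2),[int(1000*max([-.001,*A[(abs(A[:,0]-x)<.025)&(abs(A[:,1]-(.5-.05*j))<.025)][:,2]])) for j in range(16)])
E
```

```text
top y 605 z pct [0.054 0.062 0.065 0.096 0.112 0.115]
  rim circle (array([0.4119222 , 0.33586459]), np.float64(0.10604532785216374)) [0.489 0.388 0.148] 110
top b 575 z pct [0.056 0.063 0.066 0.093 0.112 0.115]
  rim circle (array([0.37337397, 0.11022025]), np.float64(0.13045325899684787)) [0.458 0.024 0.135] 83
pad [0.5121 0.2309 0.0039]
bench [ 0.4353  0.333  -0.0009]
side y 510 z pct [0.059 0.074 0.091 0.103 0.111 0.113]
  rim circle (array([0.30605557, 0.05285343]), np.float64(0.3864044468550201)) [0.492 0.382 0.113] 115
side b 972 z pct [0.06  0.073 0.088 0.101 0.111 0.113]
  rim circle (array([ 0.30930565, -0.13535692]), np.float64(0.2117789724400236)) [0.458 0.005 0.114] 181
pad [0.5152 0.2275 0.0054]
bench [0.3284 0.3893 0.001 ]
cols y: [0.5, 0.45, 0.4, 0.35, 0.3, 0.25, 0.2, 0.15, 0.1, 0.05, 0.0, -0.05, -0.1, -0.15, -0.2, -0.25]
0.4 [73, 72, 6, 7, 73, 74, 6, 5, 7, 20, 1, -1, -1, -1, -1, -1]
0.45 [19, 18, 114, 60, 6, 17, 9, 6, 6, 115, 116, 18, -1, -1, -1, -1]
0.5 [25, 17, 116, 113, 9, 10, 10, 6, 6, 114, 114, 14, 5, 4, -1, -1]
0.55 [317, 7, 60, 19, 9, 10, 9, 6, 7, 5, 5, 5, 6, 6, -1, -1]
0.6 [326, 331, 327, 5, 33, 48, 50, 55, 53, 22, 5, 5, 6, 6, -1, -1]
0.65 [353, 336, 349, 6, 64, 63, 40, 54, 55, 30, 27, 5, 5, -1, -1, -1]
0.7 [505, 363, 354, 353, 355, 65, 6, 30, 31, 31, 31, 23, 2, -1, -1, -1]
0.75 [474, 468, 467, 351, 360, 368, 372, 32, 171, 203, 33, 30, -1, -1, -1, -1]
0.8 [361, 467, 362, 163, 76, 365, 374, 381, 386, 386, 416, 424, 422, 156, -1, -1]
0.85 [456, 459, 463, 217, 138, 132, 74, 58, 387, 392, 521, 522, 423, 295, 236, -1]
0.9 [445, 459, 466, 470, 471, 125, 137, 79, 161, 401, 458, -1, -1, -1, 223, 200]
```

```bash
python3 - <<'E'
from h import *
from scipy.optimize import least_squares
res={}
for n,win in(("top",dict(y=(240,290,165,210),b=(400,440,180,215))),("side",dict(y=(300,335,150,195),b=(370,412,245,300)))):
    z=np.load(n+"0.npz");p=z["p"];C=np.load(n+"C.npy");hsv=cv2.cvtColor(p,cv2.COLOR_RGB2HSV);h=hsv[...,0]
    for k,(u0,u1,v0,v1) in win.items():
        m=np.zeros((400,640),bool);m[v0:v1,u0:u1]=1
        m&=(hsv[...,1]>150)&((h>22)&(h<35) if k=="y" else (h>100)&(h<130))
        z=C[...,2]; w=m&(z>.072)&(z<.108)&(np.linalg.norm(C[...,:2]-[(.485,.385),(.458,.012)][k=="b"],axis=-1)<.05)
        o=robot.camera_info(n)["view"];o=-o[:3,:3].T@o[:3,3]
        Q=C[w]
        # outer wall = points nearer the camera than mean: keep those on camera side for 'side'; for top use all rim
        if n=="side":
            f=least_squares(lambda c:np.hypot(*(Q[:,:2]-c).T)-.027,Q[:,:2].mean(0)+.01*(Q[:,:2].mean(0)-o[:2])/np.linalg.norm(Q[:,:2].mean(0)-o[:2]),loss="soft_l1",f_scale=.002)
            print(n,k,f.x.round(4),len(Q),np.std(f.fun).round(4))
        else:
            t=C[m&(z>.104)&(z<.122)]
            print(n,k,"rim bbox centre",((t.max(0)+t.min(0))/2).round(4),np.ptp(t,0).round(3),(circ(t[:,:2])),np.median(t[:,2]))
        # silhouette centre row-wise
        M=m.astype(np.uint8); x,y,w_,h_=cv2.boundingRect(M);print("  bbox",x,y,w_,h_)
A=np.concatenate([np.load(n+"C.npy")[np.load(n+"0.npz")["d"]>0] for n in("top","side")])
q=A[(A[:,2]>.13)&(A[:,2]<.6)&(A[:,0]>.35)&(A[:,0]<.8)&(A[:,1]>.1)&(A[:,1]<.7)]
dd=np.hypot(q[:,0]-.485,q[:,1]-.385);print("nearest tall")
for r in np.arange(.03,.25,.02):
    s=q[(dd>=r)&(dd<r+.02)]
    if len(s):
        a=np.degrees(np.arctan2(s[:,1]-.385,s[:,0]-.485));print(round(r,2),len(s),"ang",np.percentile(a,[2,50,98]).round(),"z",np.percentile(s[:,2],[2,50,98]).round(3))
p=np.load("top0.npz")["p"][140:220,240:370];s=np.load("side0.npz")["p"][145:245,290:420]
cv2.imwrite("pics/c1.png",cv2.resize(p[:,:,::-1],None,fx=6,fy=6,interpolation=cv2.INTER_CUBIC))
E
```

```text
top y rim bbox centre [0.4965 0.3909 0.1102] [0.053 0.053 0.012] (array([0.4965918 , 0.39121881]), np.float64(0.02525227321534626)) 0.11100392534660078
  bbox 249 172 29 29
top b rim bbox centre [0.4653 0.0158 0.1104] [0.051 0.05  0.012] (array([0.46607911, 0.01517101]), np.float64(0.024247179167896583)) 0.11076791869373245
  bbox 408 183 29 28
side y [0.4966 0.3912] 323 0.0014
  bbox 306 158 22 29
side b [0.466  0.0134] 641 0.0008
  bbox 375 252 31 41
nearest tall
0.11 282 ang [17. 32. 46.] z [0.295 0.305 0.314]
0.13 1583 ang [ 1. 31. 62.] z [0.29  0.316 0.329]
0.15 1528 ang [ 1. 39. 72.] z [0.285 0.321 0.336]
0.17 1668 ang [ 2. 43. 79.] z [0.281 0.318 0.338]
0.19 2429 ang [-7. 31. 83.] z [0.28  0.321 0.351]
0.21 1804 ang [-12.  50.  87.] z [0.279 0.31  0.351]
0.23 2827 ang [-17.  32.  81.] z [0.145 0.347 0.362]
```

View pics/c1.png

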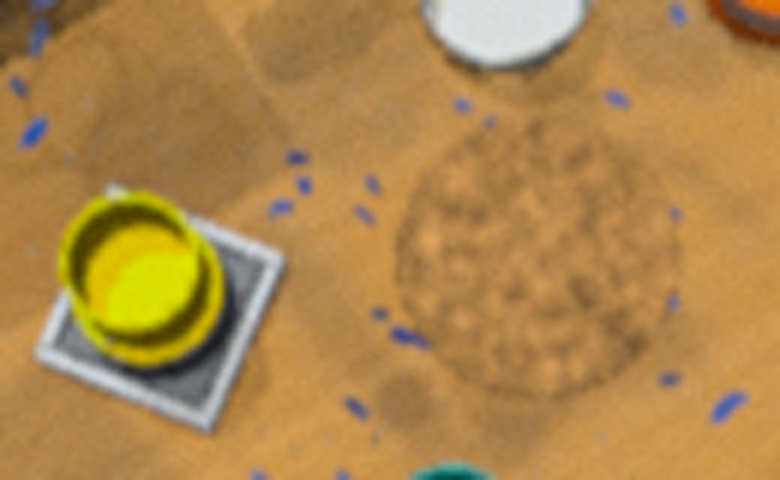

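The crop shows the yellow rim at about (142,262) and the pad circle spanning 397–680 × 115–397, so its centre is at full-frame pixel (329.3,182.3). Both views put the yellow axis at (0.497,0.391).

```bash
python3 - <<'E'
from h import *
print("pad",plane("top",329.3,182.3,.004), "start q",robot.read_qpos(), robot.read_tcp_rot().round(3))
Y=np.array([.4966,.3912])
A=np.concatenate([np.load(n+"C.npy")[np.load(n+"0.npz")["d"]>0] for n in("top","side")])
q=A[(A[:,2]>.13)&(A[:,2]<.6)&(A[:,0]>.35)&(A[:,0]<.8)&(A[:,1]>.1)&(A[:,1]<.7)]
d=q[:,:2]-Y;a=np.degrees(np.arctan2(d[:,1],d[:,0]));r=np.hypot(*d.T)
for c in range(-90,180,10):
    s=r[(abs(a-c)<5)&(r>.04)]
    if len(s)>3: k=(abs(a-c)<5)&(r>.04); print(c,np.percentile(s,1).round(3),q[k][np.argsort(s)[:20],2].min().round(3))
for yd in range(-180,180,15):
    t=np.radians(yd);y=np.array([np.cos(t),np.sin(t),0]);z=np.array([0,0,-1.]);R=np.c_[np.cross(y,z),y,z]
    print(yd,[None if (j:=robot.ik([*p[:2],p[2]],R)) is None else np.round(j).tolist() for p in((*Y,.073),(.512,.231,.07))])
E
```

```text
pad [0.51646507 0.23260216 0.004     ] start q [ 8.35439629e+01  2.05871465e+01  6.37792281e-01 -1.70178684e-02
 -7.01351320e+01 -1.65088427e+01] [[ 0.921 -0.39  -0.   ]
 [-0.39  -0.921 -0.001]
 [ 0.     0.001 -1.   ]]
-40 0.328 0.337
-30 0.259 0.323
-20 0.218 0.316
-10 0.184 0.317
0 0.129 0.307
10 0.12 0.301
20 0.116 0.299
30 0.113 0.297
40 0.114 0.295
50 0.12 0.292
60 0.129 0.289
70 0.141 0.284
80 0.156 0.279
90 0.187 0.274
100 0.288 0.13
110 0.311 0.13
-180 [[56.0, 24.0, -16.0, 0.0, -50.0, -56.0], [44.0, 19.0, -25.0, 0.0, -46.0, -44.0]]
-165 [[56.0, 24.0, -16.0, 0.0, -50.0, -41.0], [44.0, 19.0, -25.0, 0.0, -46.0, -29.0]]
-150 [[56.0, 24.0, -16.0, 0.0, -50.0, -26.0], [44.0, 19.0, -25.0, 0.0, -46.0, -14.0]]
-135 [[56.0, 24.0, -16.0, 0.0, -50.0, -11.0], [44.0, 19.0, -25.0, 0.0, -46.0, 1.0]]
-120 [[56.0, 24.0, -16.0, 0.0, -50.0, 4.0], [44.0, 19.0, -25.0, 0.0, -46.0, 16.0]]
-105 [[56.0, 24.0, -16.0, 0.0, -50.0, 19.0], [44.0, 19.0, -25.0, 0.0, -46.0, 31.0]]
-90 [[56.0, 24.0, -16.0, 0.0, -50.0, 34.0], [44.0, 19.0, -25.0, 0.0, -46.0, 46.0]]
-75 [[56.0, 24.0, -16.0, 0.0, -50.0, 49.0], [44.
[... 623 characters left out ...]
 [[56.0, 24.0, -16.0, 0.0, -50.0, 169.0], None]
60 [None, [44.0, 19.0, -25.0, 0.0, -46.0, -164.0]]
75 [[56.0, 24.0, -16.0, 0.0, -50.0, -161.0], [44.0, 19.0, -25.0, 0.0, -46.0, -149.0]]
90 [[56.0, 24.0, -16.0, 0.0, -50.0, -146.0], [44.0, 19.0, -25.0, 0.0, -46.0, -134.0]]
105 [[56.0, 24.0, -16.0, 0.0, -50.0, -131.0], [44.0, 19.0, -25.0, 0.0, -46.0, -119.0]]
120 [[56.0, 24.0, -16.0, 0.0, -50.0, -116.0], [44.0, 19.0, -25.0, 0.0, -46.0, -104.0]]
135 [[56.0, 24.0, -16.0, 0.0, -50.0, -101.0], [44.0, 19.0, -25.0, 0.0, -46.0, -89.0]]
150 [[56.0, 24.0, -16.0, 0.0, -50.0, -86.0], [44.0, 19.0, -25.0, 0.0, -46.0, -74.0]]
165 [[56.0, 24.0, -16.0, 0.0, -50.0, -71.0], [44.0, 19.0, -25.0, 0.0, -46.0, -59.0]]
```

```bash
cat >> h.py <<'E'
def R(yd):
    t=np.radians(yd);y=np.array([np.cos(t),np.sin(t),0]);z=np.array([0,0,-1.]);return np.c_[np.cross(y,z),y,z]
def st(m): print(m,"t",round(robot.read_t(),2),"p",robot.read_position().round(4),"F",robot.read_force().round(1),"M",robot.read_ft_torque().round(2),"w",round(robot.read_grip_width(),3),flush=True)
Y=np.array([.4966,.3912]); PAD=np.array([.5165,.2326])
E
python3 - <<'E'
from h import *
robot.goto([.36,.46,.19],R(-95)); st("via")
robot.goto([*Y,.14],R(-95)); st("above")
robot.servo_line([*Y,.073],speed=.1); st("down")
p,d=robot.grab_frame("side");cv2.imwrite("pics/s1.png",cv2.resize(p[100:240,240:420,::-1],None,fx=4,fy=4))
robot.move_gripper(0.0); st("grip"); print(robot.read_finger_force())
E
```

```text
via t 0.89 p [0.3603 0.4602 0.1903] F [-0.5  1.8  0.3] M [-0.   -0.02 -0.03] w 1.001
above t 1.57 p [0.4969 0.3916 0.1394] F [-0.8 -0.3  0.8] M [0.01 0.06 0.02] w 0.999
down t 2.39 p [0.4968 0.3917 0.0736] F [0.2 0.1 0.1] M [ 0.   -0.04  0.03] w 1.0
grip t 3.09 p [0.4966 0.3913 0.0731] F [-0.1  0.2  0.9] M [ 0.01  0.17 -0.01] w 0.613
29.99939194880426
```

View pics/s1.png

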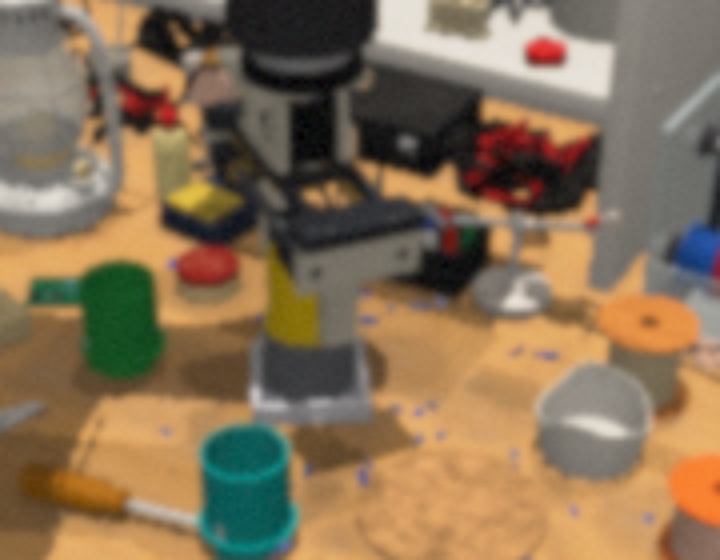

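The fingers straddle the yellow cup (crop ~(295,300)) and the grip is 54 mm wide with no side load. Next: twist in steps, then a slow lift with a check.

```bash
python3 - <<'E'
from h import *
for a in(-67,-38,-10):
    robot.goto([*Y,.073],R(a)); st(a)
print(np.round(robot.read_qpos(),1))
robot.dwell(.2)
robot.servo_line([*Y,.082],speed=.03); st("lift9")
robot.servo_line([*Y,.100],speed=.04); st("lift27")
robot.dwell(.2); st("hold")
p,d=robot.grab_frame("side");cv2.imwrite("pics/s2.png",cv2.resize(p[130:230,260:400,::-1],None,fx=5,fy=5))
E
```

```text
-67 t 3.63 p [0.4968 0.3913 0.0731] F [ 0.6 -0.   0.2] M [-0.01 -0.4   0.01] w 0.61
-38 t 4.18 p [0.4968 0.3913 0.0731] F [ 1.8 -0.1 -0.3] M [ 0.07 -0.74  0.02] w 0.615
-10 t 4.72 p [0.4966 0.3913 0.073 ] F [0.2 0.6 1.2] M [ 0.33 -0.27  0.05] w 0.613
[ 55.9  24.1 -15.6  -0.  -50.2 113.8]
lift9 t 5.38 p [0.4966 0.3911 0.0822] F [ 0.3  1.6 -0.8] M [ 0.18 -0.3  -0.04] w 0.61
lift27 t 5.97 p [0.4965 0.3911 0.1001] F [-0.5  0.4 -1.1] M [-0.14 -0.1  -0.02] w 0.615
hold t 6.17 p [0.4965 0.391  0.0997] F [-0.3 -1.6 -1.6] M [-0.06 -0.11  0.03] w 0.614
```

View pics/s2.png

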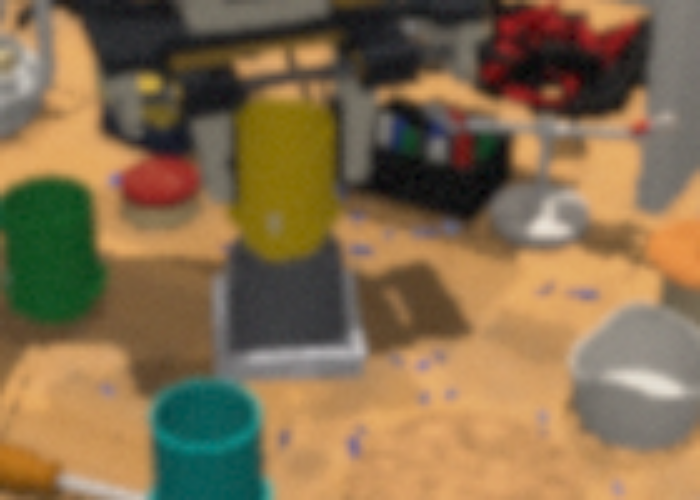

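The yellow cup is clear at crop (285,180), and the grey cup at (290,300) is still down in its holder. Moving to the pad.

```bash
python3 - <<'E'
from h import *
robot.servo_line([*Y,.120],speed=.08)
robot.servo_line([*PAD,.120],ori=R(-45),speed=.12); st("over")
robot.servo_line([*PAD,.042],speed=.1); robot.dwell(.3)
f0=np.mean([robot.read_force()[2] for _ in range(5)]); st("low")
z=.037
while z>.026:
    robot.servo_line([*PAD,z],speed=.03); robot.dwell(.1)
    f=np.mean([robot.read_force()[2] for _ in range(4)])-f0; print(round(z,4),round(f,2))
    if abs(f)>3: break
    z-=.001
p,d=robot.grab_frame("side");np.savez("s3.npz",p=p,d=d);cv2.imwrite("pics/s3.png",cv2.resize(p[130:270,270:420,::-1],None,fx=4,fy=4))
st("set")
E
```

```text
over t 8.11 p [0.5165 0.2331 0.12  ] F [ 0.5  0.2 -1.1] M [-0.07 -0.07  0.01] w 0.613
low t 9.34 p [0.5167 0.2327 0.0425] F [ 0.2  0.  -1.3] M [-0.07 -0.03 -0.01] w 0.611
0.037 0.88
0.036 -0.38
0.035 6.25
set t 10.51 p [0.5167 0.2327 0.0355] F [-1.9 -0.5  5.3] M [-0.28  0.76 -0.04] w 0.613
```

View pics/s3.png

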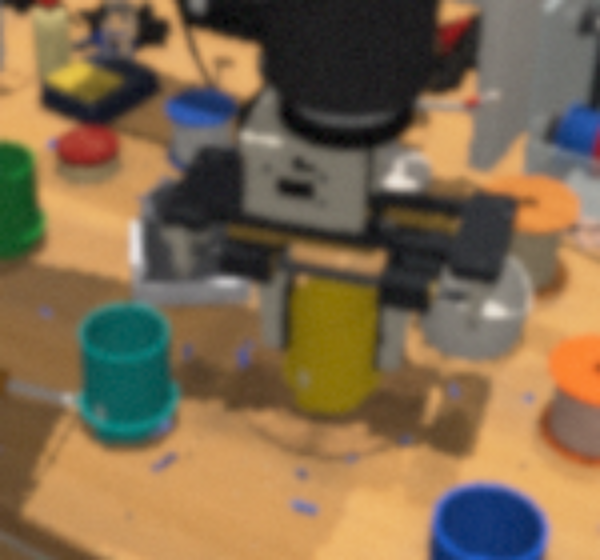

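The cup is upright at crop (333,345) and touching the cork. Releasing and retreating.

```bash
python3 - <<'E'
from h import *
robot.move_gripper(1.0); robot.dwell(.2); st("open")
robot.servo_line([*PAD,.15],speed=.12)
robot.goto([.36,.46,.2],R(-45)); robot.dwell(.4); st("away")
for n in("top","side"):
    p,d=robot.grab_frame(n);C=cloud(n,d)
    cv2.imwrite(f"pics/e{n}.png",cv2.resize(p[130:240,200:460,::-1] if n=="top" else p[130:320,250:440,::-1],None,fx=3,fy=3))
    h=cv2.cvtColor(p,cv2.COLOR_RGB2HSV);m=(h[...,1]>150)&(h[...,0]>22)&(h[...,0]<35)&(np.hypot(*(C[...,:2]-PAD).transpose(2,0,1))<.06)&(C[...,2]>.012)
    t=C[m];print(n,m.sum(),np.percentile(t[:,2],[1,50,98]).round(3)); 
    if n=="top": r=t[(t[:,2]>.064)&(t[:,2]<.08)];print(circ(r[:,:2]))
    for k,w in(("blue",(.466,.014)),("grey",Y)):
        b=C[(np.hypot(*(C[...,:2]-w).transpose(2,0,1))<.035)&(d>0)];print(k,np.percentile(b[:,2],[50,98]).round(4))
E
python3 -c "
import cv2,numpy as np
a=cv2.imread('pics/etop.png');b=cv2.imread('pics/eside.png');a=cv2.resize(a,(390,165*1));b=cv2.resize(b,(400,400))
c=np.zeros((400,790,3),np.uint8);c[:165,:390]=a;c[:,390:]=b;cv2.imwrite('pics/end.png',c)"
```

```text
open t 11.48 p [0.5165 0.2326 0.035 ] F [-1.2 -0.4 -0. ] M [-0.   -0.04  0.01] w 1.0
away t 14.07 p [0.3605 0.4596 0.2   ] F [ 0.3 -0.1  0.2] M [-0.12 -0.06  0.01] w 1.0
top 521 [0.02  0.028 0.076]
(array([0.51583899, 0.23184385]), np.float64(0.02518987871390879))
blue [0.0635 0.1137]
grey [0.0203 0.0594]
side 607 [0.021 0.054 0.075]
blue [0.0695 0.1123]
grey [0.0309 0.0588]
```

View pics/end.png

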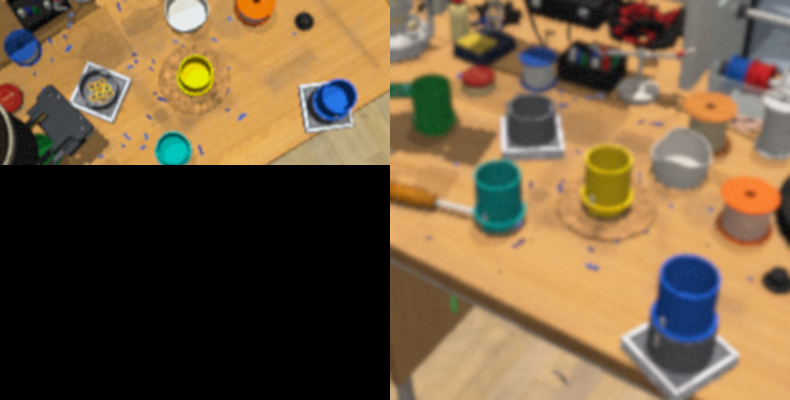

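The yellow cup stands upright on the pad (side panel (608,180)) about 1 mm from its centre. The grey cup, with nuts showing, is still in its holder at (531,120), and the blue stack at (688,310) hasn't moved.

```bash
python3 -c "
from rig import robot
print(robot.job_done(), robot.read_t())"
```

```text
the job is handed in; nothing more can be done
the job is handed in; nothing more can be done
```

Job handed in: the yellow cup stands upright about 1 mm from the pad's centre, the grey cup is still in its holder with the nuts showing, the blue stack wasn't touched, and it took about 14 s of the 37 s allowed.

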